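# Feel round a decorating wheel for its hidden notch and press the release key

### The arm

A 7-joint arm with a two-finger parallel gripper is mounted at the origin on the work surface. World frame = base frame: x ahead of the robot, y to its left, z up, the work surface at z = 0. Lengths are in m, angles in degrees, forces in N, time in s.
With the tool pointing down it reaches from about 0.4 to 0.875 m from the base axis. Payload 4.4 kg.
Tool frame: the origin (TCP) lies midway between the tips of the shut fingers; the grasp point (between the pads) lies 19 mm behind it; y points along the fingers, x is the direction in which the jaws open and shut, and the axes are right-handed (so a half turn about y gives the same grasp; the last joint's range is limited). The gripper opens to 85 mm and grips with 20 to 120 N. Pads are 22 mm wide; open, the fingers measure 114 mm over their backs; the gripper's body (76 mm by 85 mm) begins 54 mm behind the grasp point. The pads swing forward as they close: fully open they stand 13 mm farther back than shut.
Start: joints at [-70.233, 36.005, 2.206, 86.941, -1.547, 57.084, -1.146], TCP at [0.26, 0.596, 0.231] pointing down, gripper open.
Joint ranges: [-175.42, 175.42], [-21.48, 121.26], [-71.46, 75.88], [10.55, 141.38], [-63.04, 243.04], [13.31, 113.54], [-168.57, 168.57]. Speed limits (degrees/s): [147.25, 147.25, 180, 180, 180, 180, 180].

### API

Orientations are given as [roll, pitch, yaw] about the fixed x, y, z axes, in that order (R = Rz(yaw) Ry(pitch) Rx(roll)).
In Python, from station import env gives the robot as it stands. Calls block until the motion is done:
- env.move_ptp(position, orientation): joint-space move of the TCP to a pose.
- env.move_straight(position, attitude=None, feed=0.15): straight line of the TCP; attitude=None keeps the orientation; feed is the mean speed in m/s.
- env.move_j(angles): joint-space move.
- env.open_gripper() and env.grab(f_grip=None): open the fingers fully, or close them until they stop; f_grip is the grip in N (None keeps the last).
- env.wait(seconds).
- env.solve_ik(position, orientation): joint angles nearest the present ones, or None.
- env.get_state(): the state.
- env.capture(name): name is "side" or "top" or "wrist"; returns the picture (384x512x3 uint8, red, green, blue); there is no depth.
- env.get_calibration(name): a dict with "fx", "fy", "cx", "cy" (pixels), "rvec" (rotation vector, rad) and "tvec" (3), from world to camera coordinates, as OpenCV has them; the wrist camera has in their place "mount" (4x4, takes a point from camera to tool coordinates, whose origin is the TCP and whose axes are the tool frame's). Camera axes: x right, y down, z forward; pixel columns grow to the right and rows downward; lengths in m; the calibration is good to about 2 mm. A picture is of the moment at which its call begins: read the wrist's pose just before it. get_calibration takes no time and is no camera call.
A pose or a line that the arm cannot do raises env.IKError and nothing moves.
- env.job_done(): hands the job in, once; it reports no verdict.
The state is a dict: "time_s": time; "joints": joint angles; "joint_vel": joint speeds; "joint_torque": joint torques, N m; "tcp_pos": TCP position; "tool_rot": TCP orientation; "wrist_force": force on the tool from outside, world axes, zero at the start; "wrist_torque": the same for the moment, N m; "grip_width": finger opening in m.
Only numpy, scipy, OpenCV 4.12 (cv2) and the standard library are available. Lean on these libraries where they do the work, as an engineer would, in place of code of your own. Each camera call takes 0.05 s, during which the arm holds its last target. There are 200 camera calls.

### The job

The wooden bat on the locked blue decorating wheel is held by a black release key, sunk in a notch somewhere round the wheel's sprung metal edge. With the fingers shut, set the fingertips on the edge at the red mark, run them along the edge while pressing it lightly down until they drop into the notch, then press the key inside fully down so that the bat rises and stays up, and move clear. Grasp and lift nothing, do not force the edge down, keep the little clay bird standing on its bat and leave everything else where it is.

Things in the scene. Friction and masses are not known exactly. Their poses are not given: they have to be found in the camera images.
- wheel: Decorating wheel, fixed to the table and locked, 236 mm across. Origin: centre of its foot, on the table; z up; -x points to the red mark. Its blue pan (radius 118 mm) has its top at z = 62 mm; above it stands the sprung metal edge (see ring_mid), and inside that the bat. Fixed foot and column below.
- ring_mid (a point): Centre of the sprung edge, level with its top (at rest 100 mm above the table). The edge is a flat-topped ring of light metal, 26 mm wide: radius 87 to 113 mm, centre line 100 mm, 22 mm tall. One notch cuts it right through: 32 degrees wide (56 mm along the centre line), open above, inwards and outwards, centred anywhere from 66 to 294 degrees round from the mark.
- notch_floor_mid (a point): Point on the wheel's axis at the height of the key's top (86 mm above the table, 14 mm below the edge). It does NOT tell where the notch is: that must be felt for, or seen as the one gap in the ring. The black key, 26 mm wide at radius 87 to 113 mm, fills the floor of the notch.
- bat_top (a point): Centre of the top of the round plywood bat: radius 66 mm, level with the edge (100 mm above the table), 105 mm when released. Between bat and edge the space is free (radius 66 to 87 mm).
- mark (a point): Point on the top of the sprung edge at rest, on its centre line (100 mm from the wheel's axis, 100 mm above the table), beside the red mark, a 20 mm block on the pan's rim just outside it. The sweep starts with the middle of the shut fingers within 30 mm of it, seen from above; either way round will do.
- edge (a joint): How far the sprung edge is pushed down, m: 0 at rest, 0.012 at its stop. The whole ring sinks level; it moves from 0.5 N on, 0.6 N more per mm, and springs back. Sweep with 2 to 5 mm (under 0.8 mm is not pressing, over 10 mm is forcing). It is back at 0 once the fingertips are wholly inside the notch, whose upright ends then stop them.
- key (a joint): How far the release key is pushed down, in m: 0 at the start, 0.010 at its stop. It slides straight down against 4 to 6 N of friction and stays where it is left. Over 0.008 counts as fully down. Press it clear of the ends of the notch: fingers jammed against an end drag the sprung edge down with them.
- bat (a joint): How far the bat has risen, in m: 0 at the start; it rises half as far as the key goes down, to 0.005, and stays.
- bird: Little off-white clay bird, 51 mm tall, about 38 mm across and 60 mm from terracotta beak to tail, about 60 g, standing loose near the middle of the bat. Origin: centre of its underside; z up.
- big_bowl: White bowl, 170 mm across, 80 mm high, bystander. Origin: centre of its underside.
- small_bowl: White bowl, 120 mm across, 65 mm high, bystander. Origin: centre of its underside.
- water_bottle: Clear bottle with blue cap, 64 mm across, 200 mm high, bystander. Origin: centre of its underside.
- block: Ochre block, 60 x 90 x 40 mm, bystander. Origin: centre of its underside.
- spatula: Wooden-handled spatula lying on the table, bystander. Origin: underside, on its length.
- mould_half: Half of a plaster mould, 110 x 90 x 56 mm, bystander. Origin: centre of its underside.
- tool_cup: Blue ceramic cup, 70 mm across, 90 mm high, bystander. Origin: centre of its underside.

How it is judged:
By the outcome, as a careful person would: the job done as asked, in the order asked, and still so for the second after the job is handed in, with the robot touching nothing.
It also fails if it takes over 72 s, if anything falls off the work surface, if the arm or the gripper's body presses on something with over 40 N, if the wrist force passes 120 N, or if a joint passes its speed limit or range.

## Working session

There is one attempt and no reset: what is moved stays moved. The work goes in short steps, each a Python script; the robot and the scene stay as the last script left them, time stands still between calls to the robot, and variables do not carry over. Pictures are saved under pics/ and viewed, on a budget of 10 in all, crops included, one or two more only if the job needs it, and the job is handed in when it is done.

```bash
mkdir -p pics; ls
python3 - <<'E'
from station import env
import cv2,numpy as np
a=env.capture("top");b=env.capture("side")
cv2.imwrite("pics/top0.png",a[:,:,::-1]);cv2.imwrite("pics/side0.png",b[:,:,::-1])
for n in("top","side","wrist"):print(n,env.get_calibration(n))
s=env.get_state();print(s['time_s'],s['tcp_pos'],s['tool_rot'],s['wrist_force'])
E
```

```text
pics
top {'fx': 429.06259435879855, 'fy': 429.06259435879855, 'cx': 264.31287054857484, 'cy': 188.45990469695818, 'rvec': array([ 2.12879692, -2.13148189,  0.20747858]), 'tvec': array([-0.03264986,  0.55670028,  1.26086328])}
side {'fx': 462.65446447007963, 'fy': 462.65446447007963, 'cx': 263.71132638002723, 'cy': 187.49454095940823, 'rvec': array([ 2.08134887, -0.78056169,  0.40724822]), 'tvec': array([-0.45616767,  0.28784151,  1.45158317])}
wrist {'fx': 270.5034727571259, 'fy': 270.5034727571259, 'cx': 254.36748634027776, 'cy': 186.9145921419792, 'mount': array([[ 9.99999420e-01, -1.07734660e-03,  1.59854919e-05,
        -8.81118856e-04],
       [-3.56222153e-04, -3.16572790e-01,  9.48568154e-01,
        -1.42638042e-01],
       [-1.01687610e-03, -9.48567609e-01, -3.16572990e-01,
         8.04751852e-02],
       [ 0.00000000e+00,  0.00000000e+00,  0.00000000e+00,
         1.00000000e+00]])}
0.1 [0.25928995 0.59543486 0.23049013] [-89.99999855   0.09746516  66.46577022] [ 0.86292579 -0.04572034 -0.20251888]
```

View pics/top0.png

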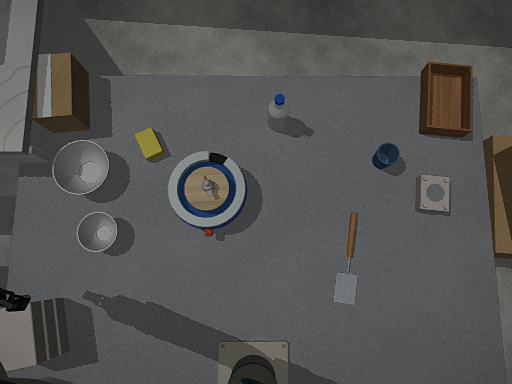

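View pics/side0.png

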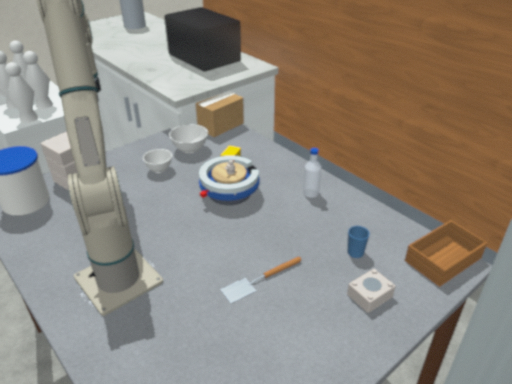

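The top view shows the wheel at about (207,188), the red mark at (209,232) and one black gap at about (218,158). In the side view the gap is on the far side of the wheel, and the bird stands mid-bat. Next I'll measure these.

```bash
cat > h.py <<'E'
from station import env
import cv2,numpy as np
from scipy.spatial.transform import Rotation as Ro
def cam(n):
    c=env.get_calibration(n);K=np.array([[c['fx'],0,c['cx']],[0,c['fy'],c['cy']],[0,0,1]])
    if n=='wrist':
        s=env.get_state();R=Ro.from_euler('xyz',s['tool_rot'],degrees=True).as_matrix();M=c['mount']
        return K,R@M[:3,:3],np.array(s['tcp_pos'])+R@M[:3,3]   # cam->world rot, centre
    R=cv2.Rodrigues(c['rvec'])[0];return K,R.T,-R.T@c['tvec']
def cast(C,uv,z):
    K,R,o=C;uv=np.atleast_2d(np.asarray(uv,float))
    d=np.c_[uv,np.ones(len(uv))]@np.linalg.inv(K).T@R.T
    return o+d*((z-o[2])/d[:,2])[:,None]
def circ(P):
    A=np.c_[2*P[:,:2],np.ones(len(P))];s=np.linalg.lstsq(A,(P[:,:2]**2).sum(1),rcond=None)[0]
    return s[:2],np.sqrt(s[2]+s[:2]@s[:2])
def blob(m):
    n,l,st,ce=cv2.connectedComponentsWithStats(m.astype(np.uint8));i=1+np.argmax(st[1:,4]);return l==i,ce[i],st[i]
E
python3 - <<'E'
from h import *
im=cv2.imread("pics/top0.png");C=cam('top')
hsv=cv2.cvtColor(im,cv2.COLOR_BGR2HSV).astype(int);H,S,V=hsv[...,0],hsv[...,1],hsv[...,2]
w=np.zeros(H.shape,bool);w[140:245,155:260]=1
ring,rc,rs=blob(w&(S<50)&(V>130));print('ring',rc,rs)
h=cv2.convexHull(max(cv2.findContours(ring.astype(np.uint8),0,1)[0],key=len))[:,0]
P=cast(C,h,.1);c,r=circ(P)
for _ in range(3):
    e=abs(np.hypot(*(P[:,:2]-c).T)-r);P=P[e<np.maximum(.003,np.median(e)*2)];c,r=circ(P)
print('ring c,r',c,r,len(P))
wood,wc,ws=blob(w&(H>8)&(H<22)&(S>60)&(V>110));hh=cv2.convexHull(max(cv2.findContours(wood.astype(np.uint8),0,1)[0],key=len))[:,0]
print('bat',circ(cast(C,hh,.1)),ws)
red,dc,ds=blob(w&((H<6)|(H>172))&(S>120)&(V>90));pr=cast(C,dc,.075)[0];print('red',dc,ds,pr)
yy,xx=np.nonzero(w);Q=cast(C,np.c_[xx,yy],.093);rad=np.hypot(*(Q[:,:2]-c).T);k=(V[yy,xx]<50)&(rad>.088)&(rad<.112)
m=np.zeros(H.shape,bool);m[yy[k],xx[k]]=1;bk,kc,ks=blob(m);pk=cast(C,kc,.088)[0];print('key',kc,ks,pk)
a=lambda p:np.degrees(np.arctan2(*(p[:2]-c)[::-1]))
print('angles red,key',a(pr),a(pk),np.hypot(*(pr[:2]-c)),np.hypot(*(pk[:2]-c)))
E
```

```text
ring [204.9619226  192.08114856] [ 168  151   77   76 1602]
ring c,r [0.54953705 0.13820932] 0.11198436266272388 37
bat (array([0.54943337, 0.1379321 ]), np.float64(0.064323501304302)) [ 185  167   44   43 1246]
red [208.0625     232.02083333] [205 229   7   7  48] [0.42194163 0.13274525 0.075     ]
key [217.61666667 157.36666667] [210 153  17  11 120] [0.64504368 0.10733462 0.088     ]
angles red,key -177.54790063778572 -17.914610459008713 0.12771235513753296 0.10037312640679656
```

Run:
```python
from h import *
env.grab()
c=np.array([.5495,.138])
for yaw in(-18,162,72,-108):
    q=[env.solve_ik([*(c+.1*np.array([np.cos(t),np.sin(t)])),z],[-90,0,yaw]) for t in np.radians(np.linspace(-177.5,-17.9,9)) for z in(.096,.076,.2)]
    ok=[x for x in q if x is not None];A=np.array(ok);print(yaw,len(ok),A.min(0).round(),A.max(0).round())
yaw=-18
env.move_ptp([*(c+[-.02,0]),.30],[-90,0,yaw]);env.wait(.3)
s=env.get_state();print(s['time_s'],s['tcp_pos'],s['tool_rot'],s['wrist_force'],s['grip_width'])
C=cam('wrist');a=env.capture('wrist');cv2.imwrite('pics/w1.png',a[:,:,::-1])
np.savez('w1.npz',K=C[0],R=C[1],o=C[2])
```

```text
-18 27 [-38.  26.  15.  89. -26.  22. -20.] [-19.  48.  27. 123. -17.  55.  -1.]
162 27 [ -7.  25. -24.  88.  13.  24. 113.] [  7.  49. -19. 123.  29.  56. 141.]
72 27 [-22.  24.  -1.  88.  -4.  20.  51.] [ -7.  47.   5. 123.   1.  54.  68.]
-108 27 [-52.  31.  29.  89. -46.  27. -93.] [-30.  54.  47. 123. -32.  61. -71.]
3.1 [0.52939649 0.13845819 0.29987663] [-9.00058082e+01  1.13096350e-02 -1.79467395e+01] [-0.4393857   0.72874316  0.48347372] -0.00011689822652728951
```

View pics/w1.png

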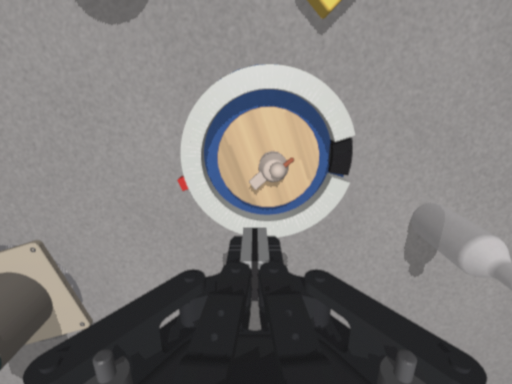

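The wrist view confirms a single gap with the black key at about (341,157). The red mark is at (183,183), the ring centre at about (267,150), and the bird is off-centre towards the fingers. I'll fit these again from this picture.

Run:
```python
from h import *
d=np.load('w1.npz');C=(d['K'],d['R'],d['o']);im=cv2.imread('pics/w1.png')
hsv=cv2.cvtColor(im,cv2.COLOR_BGR2HSV).astype(int);H,S,V=hsv[...,0],hsv[...,1],hsv[...,2]
w=np.zeros(H.shape,bool);w[55:226,170:365]=1
ring,rc,rs=blob(w&(S<40)&(V>175));print('ring',rs)
P=cast(C,cv2.findContours(ring.astype(np.uint8),0,1)[0][0][:,0],.1);c=np.array([.5495,.138])
for _ in range(4):
    r=np.hypot(*(P[:,:2]-c).T);t=np.degrees(np.arctan2(*(P[:,:2]-c)[:,::-1].T))
    o=(r>.107)&(r<.12)&((t<-40)|(t>10));c,rr=circ(P[o])
print('outer',c,rr,o.sum())
t=np.degrees(np.arctan2(*(P[:,:2]-c)[:,::-1].T));r=np.hypot(*(P[:,:2]-c).T);e=(abs(r-.1)<.008)
print('notch ends',np.sort(t[e]).round(1))
red,dc,_=blob(w&((H<6)|(H>172))&(S>120)&(V>90)&(np.arange(512)<200));pr=cast(C,dc,.08)[0]
bk,kc,ks=blob(w&(V<45)&(np.arange(512)>315));pk=cast(C,kc,.086)[0]
for n,p in(('red',pr),('key',pk)):print(n,p,np.degrees(np.arctan2(*(p[:2]-c)[::-1])),np.hypot(*(p[:2]-c)))
```

```text
ring [ 180   64  175  162 8306]
outer [0.54810253 0.13663366] 0.1123988447246428 348
notch ends [-137.5 -136.8 -136.2 -135.5 -134.8 -134.1 -133.4 -132.7 -132.  -131.3
 -130.6 -129.9 -129.1 -128.4 -127.6 -126.9 -126.1 -125.3 -124.5 -123.7
 -123.  -122.2 -121.3 -120.5 -119.7 -118.9 -118.1 -117.2 -116.4 -115.6
 -114.7 -113.9 -113.  -112.2 -111.3 -110.5 -109.6 -108.8 -107.9 -107.1
 -106.2 -105.4 -104.5 -103.7 -102.8 -102.  -101.1 -100.3  -99.4  -98.6
  -97.8  -97.   -96.1  -95.3  -94.5  -93.7  -92.9  -92.1  -91.3  -90.5
  -89.8  -89.   -88.2  -87.5  -86.7  -86.   -85.3  -84.6  -83.8  -83.1
  -82.4  -81.7  -81.1  -80.4  -79.7  -79.1  -34.5  -34.4  -34.4  -34.3
  -34.2  -34.1  -34.   -34.   -33.9  -33.9  -33.8   -1.8   -1.7   -1.7
   -1.6   -1.5   -1.5   -1.4   -1.3   -1.3   -1.2   -1.2   -1.1]
red [0.4228894  0.13624327 0.08      ] -179.82136606471772 0.1252137413696905
key [0.64054934 0.10734469 0.086     ] -17.579225781353724 0.0969755411463854
```

```bash
cat >> h.py <<'E'
c0=np.array([.5488,.1373])
def pt(deg,z,r=.1): t=np.radians(deg);return [c0[0]+r*np.cos(t),c0[1]+r*np.sin(t),z]
def F(n=5):
    L=[]
    for _ in range(n): env.wait(.03);L.append(env.get_state()['wrist_force'])
    return np.mean(L,0)
E
python3 - <<'E'
from h import *
env.move_ptp(pt(-178.7,.15),[-90,0,-18])
env.move_straight(pt(-178.7,.106),feed=.08);env.wait(.3)
f0=F(10);np.save('f0.npy',f0);print(f0)
for z in(.102,.101,.1,.099,.098,.097,.096):
    env.move_straight(pt(-178.7,z),feed=.03);f=F();print(z,env.get_state()['tcp_pos'][2].round(4),(f-f0).round(2))
print(env.get_state()['time_s'],env.get_state()['tcp_pos'])
E
```

```text
[ 0.21279869 -0.08803126  0.17868984]
0.102 0.102 [-0.06 -0.01 -0.15]
0.101 0.101 [-0.37  0.01 -0.14]
0.1 0.1 [-0.18  0.33 -0.48]
0.099 0.099 [0.24 0.32 1.  ]
0.098 0.098 [0.57 0.15 1.58]
0.097 0.097 [0.65 0.21 1.85]
0.096 0.096 [0.51 0.18 2.73]
8.15 [0.448908   0.13505549 0.09603332]
```

The force rises as the edge spring should (2.7 N at 4 mm). I'll now sweep towards the gap, going counter-clockwise through -90°.

Run:
```python
from h import *
f0=np.load('f0.npy')
A=[*np.arange(-171,-40,8),-37,-33,-30,-28,-26,-24,-22,-20,-18]
for a in A:
    env.move_straight(pt(a,.0963),feed=.06);f=F(3 if a<-40 else 6)-f0
    print(a,env.get_state()['tcp_pos'][2].round(4),f.round(2))
    if np.hypot(*f[:2])>6 or f[2]>6: print('STOP high');break
    if a>-40 and f[2]<.7:
        f=F(8)-f0;print('again',f.round(2))
        if f[2]<.7: print('dropped');break
print(env.get_state()['time_s'])
C=cam('wrist');a=env.capture('wrist');cv2.imwrite('pics/w2.png',a[:,:,::-1])
```

```text
-171 0.0962 [-0.19 -1.79  2.43]
-163 0.0963 [ 0.29 -2.26  2.56]
-155 0.0964 [-0.02 -1.49  2.35]
-147 0.0964 [ 0.65 -1.74  2.16]
-139 0.0964 [ 0.59 -1.37  2.43]
-131 0.0964 [ 0.75 -1.76  2.04]
-123 0.0965 [ 1.45 -1.2   2.52]
-115 0.0965 [ 1.04 -1.12  2.53]
-107 0.0965 [ 1.79 -0.46  2.76]
-99 0.0965 [2.06 0.02 2.37]
-91 0.0965 [1.79 0.5  2.34]
-83 0.0965 [1.52 0.52 2.45]
-75 0.0965 [1.61 0.15 2.05]
-67 0.0965 [1.09 0.99 2.49]
-59 0.0965 [1.05 1.43 2.75]
-51 0.0965 [1.7  1.11 2.74]
-43 0.0965 [1.27 1.71 2.21]
-37 0.0965 [0.86 1.54 2.31]
-33 0.0963 [-0.19  0.5   2.71]
-30 0.0963 [-0.09 -0.04  2.65]
-28 0.0963 [0.4  1.02 1.33]
-26 0.0961 [ 0.08  0.08 -0.28]
again [-0.21  0.05 -0.23]
dropped
18.9667
```

View pics/w2.png

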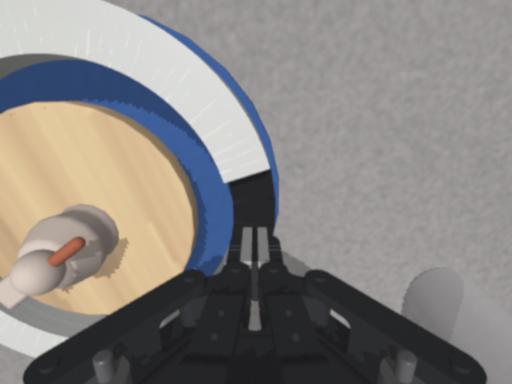

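The fingertips have dropped into the gap: the vertical force has gone and the picture shows them over the black key, between the ends. I'll centre them and press the key.

Run:
```python
from h import *
f0=np.load('f0.npy')
for z in(.0945,):
  env.move_straight(pt(-26,z),feed=.03)
env.move_straight(pt(-18,.0925),feed=.04);print('centred',(F()-f0).round(2))
for z in[.089,.087,.086,.085,.083,.081,.079,.078,.077,.0765,.076,.0755,.075]:
    env.move_straight(pt(-18,z),feed=.02);f=F(4)-f0;print(z,env.get_state()['tcp_pos'][2].round(4),f.round(2))
    if f[2]>12 or np.hypot(*f[:2])>5:print('stop');break
print(env.get_state()['time_s'])
```

```text
centred [-0.07  0.11 -0.53]
0.089 0.089 [-0.44  0.55 -0.21]
0.087 0.087 [-0.43  0.1  -0.55]
0.086 0.0861 [ 0.35 -0.08  0.94]
0.085 0.0853 [-0.03 -0.56  3.55]
0.083 0.083 [-0.41 -0.58  3.69]
0.081 0.0809 [0.78 0.21 1.81]
0.079 0.0789 [1.06 0.42 2.04]
0.078 0.078 [1.11 0.29 3.29]
0.077 0.077 [1.61 0.23 3.61]
0.0765 0.0766 [1.91 0.23 4.33]
0.076 0.0761 [1.84 0.82 4.59]
0.0755 0.076 [1.44 0.3  7.04]
0.075 0.0759 [0.44 0.11 9.81]
24.9917
```

The key reached its stop at z = 0.076, with the force climbing while the position held. Now I'll retract and check.

Run:
```python
from h import *
env.move_straight(pt(-18,.18),feed=.08)
env.move_straight([*(c0+[-.02,0]),.30],feed=.15);env.wait(.4)
a=env.capture('wrist')
env.move_ptp([.42,-.12,.32],[-90,0,-18]);env.wait(.3)
b=env.capture('side');t=env.capture('top')
s=env.get_state();print(s['time_s'],s['wrist_force'])
C=np.hstack([cv2.resize(b[140:215,180:280],(400,300),interpolation=2),cv2.resize(cv2.imread('pics/side0.png')[140:215,180:280,::-1],(400,300),interpolation=2)])
cv2.imwrite('pics/side3.png',C[:,:,::-1]);cv2.imwrite('pics/w3.png',a[:,:,::-1]);cv2.imwrite('pics/top3.png',t[:,:,::-1])
```

```text
29.6583 [ 0.81430525 -0.67919855 -0.07402664]
```

View pics/side3.png

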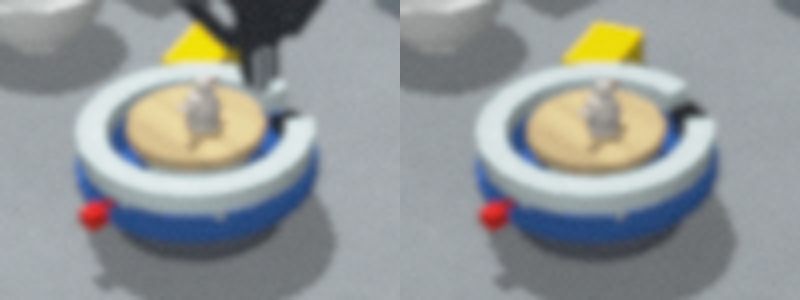

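View pics/w3.png

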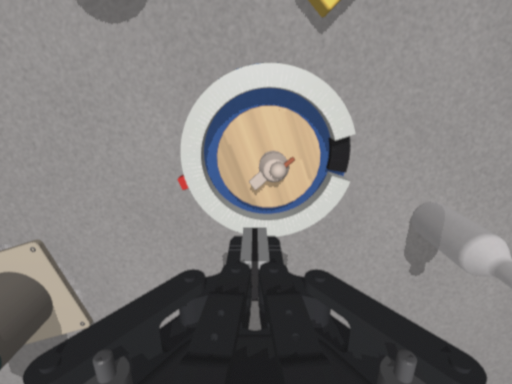

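View pics/top3.png

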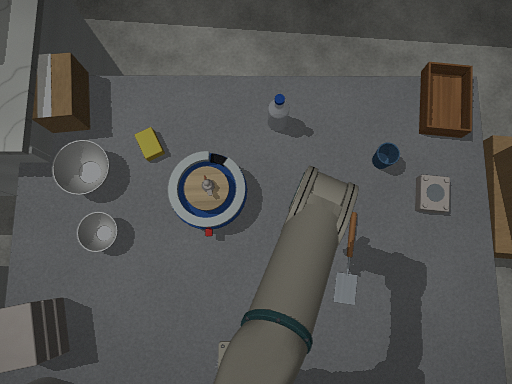

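The side view shows the bat standing higher in its ring than in the start picture. The wrist view shows the key sunk, the bird standing in the same place at about (275,167), and the edge back up. The top view shows nothing else moved and the arm clear, so I'm handing in.

```bash
python3 -c "
from station import env
print(env.job_done(), env.get_state()['time_s'])"
```

```text
the job is handed in; nothing more can be done
the job is handed in; nothing more can be done
```

The key is fully down, the bat is up and the arm is clear. I handed the job in about 30 s into the 72 s limit.

- **Sweep:** I set the shut fingertips on the edge at the red mark and pressed it about 3.5–4 mm down, at 2 to 2.8 N. I ran them about 153° round, until the vertical force fell to zero inside the notch.
- **Key:** I centred the fingertips in the notch and pressed. The key started to resist at z = 0.086 and stopped at 0.076, so it went the full 10 mm. The highest force reading while pressing was about 10 N.
- **Last checks:** The pictures after backing off show the bat raised, the edge back at rest, the bird standing where it was and everything else in view in place. I judged the bat's rise by eye against the start picture and did not measure it.
- **Disagreement:** The top and wrist cameras put the wheel centre about 2 mm apart, so I used the average. No check failed.

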